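# Compress a spring on the tester to its marked height

## Task

Stand the blue-capped coil spring upright in the middle of the round steel plate of the spring tester. Then press straight down on its cap until the top of the cap is level with the tester's red pointer, hold it there for about a second so that the force can be read on the dial, without squashing the spring much further, and let it spring back up and leave it standing on the plate.

Things in the scene. Friction and masses are not known exactly. Their poses are not given: they have to be found in the camera images.
- blue_spring_centre (a point): Centre of the loose upright spring with the blue cap, 45 mm above its foot; z up its axis. Steel coil 32 mm in diameter on a black seat (40 mm in diameter, 6 mm thick); 90 mm high in all; about 0.17 kg. Grip the coil here or a little lower, across any diameter; the lower 44 mm are stiff. A like spring with a yellow cap is a bystander; the two may have changed places.
- blue_spring_top (a point): Centre of the top face of the blue cap (33 mm in diameter, 9 mm thick), on the spring's axis, 90 mm above the foot while nothing presses on it. The cap slides straight down, at most 45 mm, against the spring: 1.4 N at first, then 0.35 N per mm more, about 11 N at 28 mm.
- plate_centre (a point): Centre of the tester's round steel plate (70 mm in diameter), on its upper face, 32 mm above the table. It sinks 1 to 2 mm under load. The fixed tester's x points to its column (130 mm high, face 85 mm from here; the red pointer ends 52 mm from here); on the other side, from 60 mm on, is the dial's console, 45 mm high. Along y both sides are free: open the fingers along y.
- red_pointer (a point): Tip of the flat red horizontal pointer (4 mm thick, 36 mm wide) on the tester's column, at half its thickness: the marked height, 62 mm above the unloaded plate, so 28 mm below the top of the relaxed spring standing there. Axes as the tester's.

How it is judged:
By the outcome, as a careful person would: the job done as asked, in the order asked, and still so for the second after the job is handed in, with the robot touching nothing.
It also fails if it takes over 51 s, if anything falls off the work surface, if the arm or the gripper's body presses on something with over 40 N, if the wrist force passes 120 N, or if a joint passes its speed limit or range.

## Robot

A 6-joint arm with a two-finger parallel gripper is mounted at the origin on a cart in front of the work surface, level with it; the furniture and walls round the work are solid. World frame = base frame: x ahead of the robot, y to its left, z up, the work surface at z = 0. Lengths are in mm, angles in rad, forces in N, time in s.
With the tool pointing down it reaches from about 400 to 925 mm from the base axis. Payload 12.5 kg.
Tool frame: the origin (TCP) lies at the very end of the fingers, on their centre line; the grasp point (between the pads) lies env.grip_point_offset behind it (env.grip_point_offset is the distance from the TCP to the grasp point, in mm); y points along the fingers, z is the direction in which the jaws open and shut, and the axes are right-handed (so a half turn about y gives the same grasp; the last joint's range is limited). The gripper opens to 95 mm and grips with 3 to 60 N. Pads are 20 mm wide; open, the fingers measure 119 mm over their backs; the gripper's body (75 mm by 180 mm) begins 59 mm behind the grasp point.
Start: joints at [1.04, 0.491, 1.559, -0, 1.092, -0.106], TCP at [257.573, 569.476, 214.661] pointing down, gripper open.
Joint ranges: [-3.1, 3.1], [-0.84, 2.19], [0.05, 2.79], [-1.13, 4.28], [0.06, 2.93], [-2.69, 2.69]. Speed limits (rad/s): [2.22, 2.22, 2.79, 3.14, 3.14, 3.14].

## Interface

Orientations are given as [roll, pitch, yaw] about the fixed x, y, z axes, in that order (R = Rz(yaw) Ry(pitch) Rx(roll)).
In Python, from cell import readout, read_camera, env, nets gives the robot as it stands.
- The arm moves only by the tool apply_moves, never from a script. Its argument "increments" is a list of rows, each a list of 3 entries, a list of its own where there are three numbers: the shift along the tool's x, y, z in cm, then the turn, a rotation vector about the tool's x, y, z in degrees, then the finger opening in cm, from 0 to 9.51. A call has exactly 5 rows; each row shifts and turns the pose as measured when the row begins, along the tool's axes as they then stand; what a row does not reach is not made up. A row lasts 1/8 s, in which the tool goes at most 62.5 mm and 10.7 degrees, less where a joint would pass 70% of its speed; a pose out of reach is approached as far as the arm can. A call with a gripper value outside its range is refused whole. The fingers move at their own pace and stop on an object; the grip force is fixed at half the most. Time passes only in rows, so rows that do not move let the fingers close, or fill a call up. It gives the time, the measured TCP pose, the force and the opening at its end, in the units of the state.
- readout.state(): the state, without advancing time (a new reading comes with each control period).
- read_camera(name): name is "scene" or "top" or "wrist"; returns a dict with "img" (384x512x3 uint8, red, green, blue), "vfov" (degrees; the focal length in pixels is half the picture's height over the tangent of half this angle, whatever the lens; pixels are square), "cx", "cy" (the principal point, pixels), "distortion" ([k1, k2, p1, p2, k3] as OpenCV has them; the pictures are not rectified), "rvec" (rotation vector, rad) and "tvec" (3), from world to camera coordinates, as OpenCV has them; the wrist camera has in their place "mount" (4x4, takes a point from camera to tool coordinates, whose origin is the TCP and whose axes are the tool frame's). Camera axes: x right, y down, z forward; pixel columns grow to the right and rows downward; lengths in mm; the calibration is good to about 2 mm. A picture is of the moment at which its call begins: read the wrist's pose just before it. There is no depth.
- env.job_done(): hands the job in, once; it reports no verdict.
Trained networks look in a picture, given as the dict that the camera call returned (one of the last four; its "shot" number tells which), for a name from the list of things; names that differ only in an ending like _2 or _b are one class to them, and where a whole thing is asked for, a point or a joint stands for the part that bears it (a point fixed in the world has none). Each returns a list of dicts, best first, with "confidence" (0 to 1); they miss things now and then, are a little off and sometimes report something else, mostly with a low value. They report only what shows in the picture. A call takes as long as a camera call.
- nets.look_for(picture, thing): "point" ([x, y, z] in mm, in the coordinates of the camera as it stood for that picture, good to about 4 mm: the middle of the surface that is visible of it).
- nets.mark_of(picture, thing): "point" ([x, y, z] in mm, in the coordinates of the camera as it stood for that picture, good to about 4 mm: a listed point, or the origin of a listed thing).
The state is a dict: "t": time; "joints": joint angles; "qvel": joint speeds; "tau": joint torques, N m; "eef_pos": TCP position; "tcp_rot": TCP orientation; "ft_force": force on the tool from outside, world axes, zero at the start; "moment": the same for the moment, N m; "opening": opening from 0.0 (shut) to 1.0 (fully open).
Only numpy, scipy, OpenCV 4.12 (cv2) and the standard library are available. Lean on these libraries where they do the work, as an engineer would, in place of code of your own. Each camera call takes 0.05 s, during which the arm holds its last target. There are 200 camera calls.

## Working session

There is one attempt and no reset: what is moved stays moved. The work goes in short steps, Python scripts to look and compute and a tool call to move; the robot and the scene stay as the last step left them, time stands still between calls to the robot, and variables do not carry over. Pictures are saved under pics/ and viewed, about 8 in all and at most 12, crops included, and the job is handed in when it is done.

Besides the shell and the picture viewer there is one more tool, called after "Call:" as name(argument=value, ...) on one line, values as JSON. apply_moves: Moves the arm, as the interface text tells. Its arguments: {"type":"object","properties":{"increments":{"type":"array"}},"required":["increments"]}

```bash
mkdir -p pics
cat > h.py <<'E'
import numpy as np, cv2
from scipy.spatial.transform import Rotation as R
from cell import readout, read_camera, env, nets
def cam2w(p,pic,st=None):
    p=np.array(p,float)
    if 'mount' in pic:
        q=(np.array(pic['mount'])@np.append(p,1))[:3]
        return R.from_euler('xyz',st['tcp_rot']).apply(q)+np.array(st['eef_pos'])
    M=cv2.Rodrigues(np.array(pic['rvec'],float))[0]
    return M.T@(p-np.array(pic['tvec'],float).ravel())
def save(pic,name): cv2.imwrite('pics/'+name,np.ascontiguousarray(pic['img'][:,:,::-1]))
E
python3 - <<'E'
from h import *
np.set_printoptions(precision=1,suppress=True)
print(env.grip_point_offset, readout.state())
ims=[]
for c in ['scene','top','wrist']:
    st=readout.state(); p=read_camera(c); ims.append(p['img'])
    for n in ['blue_spring_centre','blue_spring_top','plate_centre','red_pointer']:
        print(c,n,[(round(d['confidence'],2),cam2w(d['point'],p,st)) for d in nets.mark_of(p,n)[:3]])
    if c=='wrist': print(p['mount'])
for n,i in zip('abc',ims): cv2.imwrite(f'pics/{n}.png',i[:,:,::-1])
cv2.imwrite('pics/all.png',cv2.resize(np.hstack(ims[:2])[:,:,::-1],(800,300),interpolation=cv2.INTER_AREA))
E
```

```text
18.8 {'t': 0.0, 'joints': array([ 1. ,  0.5,  1.6, -0. ,  1.1, -0.1]), 'qvel': array([-0., -0.,  0., -0., -0.,  0.]), 'tau': array([ -0. , -61.3, -25.8,   0.1,   0. ,  -0. ]), 'eef_pos': array([257.5, 569.2, 214. ]), 'tcp_rot': array([-1.6,  0. , -0.4]), 'ft_force': array([-0.3,  0.3,  0.2]), 'moment': array([-0.,  0., -0.]), 'opening': 0.9995278532498867}
scene blue_spring_centre [(0.8, array([570.8,  42. ,  45.1]))]
scene blue_spring_top [(0.61, array([569. ,  45.3,  91.3]))]
scene plate_centre [(0.97, array([ 535.4, -349.9,   29.6])), (0.63, array([569.1,  42.5,  43.6]))]
scene red_pointer [(0.84, array([ 592.8, -350.4,   97.3]))]
top blue_spring_centre [(0.66, array([576.7,  48.7,  45.4]))]
top blue_spring_top [(0.44, array([576.5,  44.8,  88.6]))]
top plate_centre [(0.68, array([ 540.9, -351.8,   32.5]))]
top red_pointer [(0.95, array([ 595.9, -351.3,   95.9]))]
wrist blue_spring_centre []
wrist blue_spring_top []
wrist plate_centre []
wrist red_pointer []
[[   0.     1.     0.3  -72.8]
 [  -0.    -0.3    1.  -170.4]
 [   1.    -0.     0.    -0.4]
 [   0.     0.     0.     1. ]]
```

View pics/all.png

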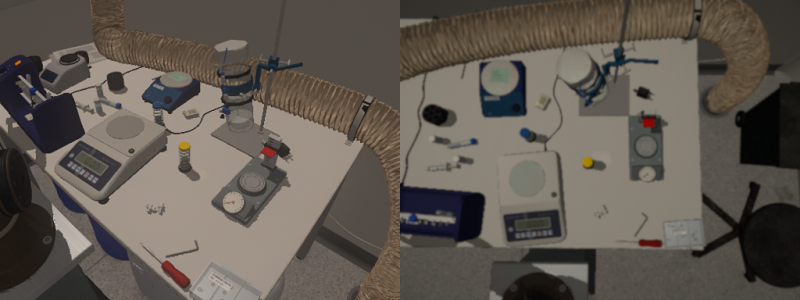

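The full view shows the tester near top-view (645,145), a yellow-capped spring at (587,162) and a blue-topped object at (527,134). I'll check which one the nets reported.

Run:
```python
from h import *
np.set_printoptions(precision=1,suppress=True)
out=[]
for c in ['scene','top']:
    p=read_camera(c)
    f=192/np.tan(np.radians(p['vfov']/2)); K=np.array([[f,0,p['cx']],[0,f,p['cy']],[0,0,1]])
    D=np.array(p['distortion'],float)
    rv=np.array(p['rvec'],float);tv=np.array(p['tvec'],float)
    P=lambda w: cv2.projectPoints(np.array([w],float),rv,tv,K,D)[0].ravel()
    print(c,P([573,45,45]),P([538,-351,32]),P([594,-351,94]))
    M=cv2.Rodrigues(rv)[0]; C=-M.T@tv.ravel(); print('cam',C)
    for h,px in ([(90,(s*1.28,r*1.28)) for s,r in ([(587-400,161),(527-400,132),(645-400,145)] if c=='top' else [(184,146),(157,108)])]):
        u=cv2.undistortPoints(np.array([[px]],float),K,D).ravel(); d=M.T@np.array([u[0],u[1],1]); print(px,C+d*(h-C[2])/d[2])
    im=p['img'][:,:,::-1]
    x,y=(100,90) if c=='scene' else (100,110)
    out.append(cv2.resize(im[y:y+180,x:x+240],None,fx=1.66,fy=1.66,interpolation=cv2.INTER_CUBIC))
cv2.imwrite('pics/crop.png',np.hstack(out))
```

```text
scene [202.4 147.1] [322.6 232. ] [340.9 197. ]
cam [  13.4 -590.3  650.6]
(235.52, 186.88) [ 476.3 -160.1   90. ]
(200.96, 138.24) [555.5  27.7  90. ]
top [163.1 172.4] [315.1 187.6] [318.7 162.3]
cam [ 417.  -191.  1062.8]
(239.36, 206.08) [ 484.  -155.7   90. ]
(162.56, 168.96) [574.6  36.2  90. ]
(313.6, 185.6) [ 536.2 -338.3   90. ]
```

View pics/crop.png

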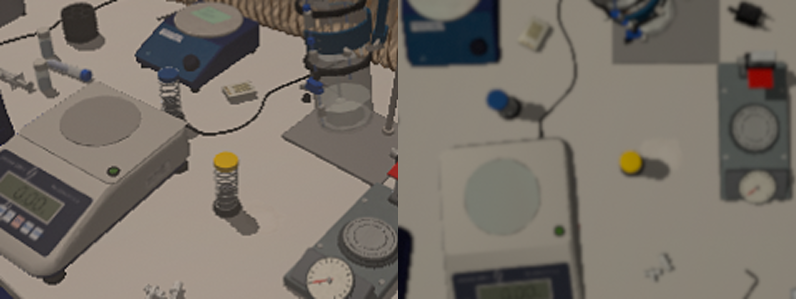

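The blue-capped spring is the one behind the balance (scene crop (170,75), top crop (497,100)), which agrees with the nets' (573,45). The tester's axes look aligned with the world. Next I'll write a helper that turns a target into rows.

```bash
cat >> h.py <<'E'
def plan(target,yaw,n,st=None):
    st=st or readout.state(); p=np.array(st['eef_pos'],float); T=np.array(target,float)
    r=R.from_euler('xyz',st['tcp_rot']); g=R.from_euler('xyz',[-np.pi/2,0,yaw])
    dw=(g*r.inv()).as_rotvec(); dp=(T-p)
    print('pos',p,'rot',st['tcp_rot'],'F',st['ft_force'],'t',st['t'],'op',st['opening'])
    for i in range(n):
        print([list(np.round(r.inv().apply(dp/n)/10,2)),list(np.round(np.degrees(r.inv().apply(dw/n)),1))])
        r=R.from_rotvec(dw/n)*r
E
python3 -c "
from h import *
plan([520,45,220],0,14)"
```

```text
pos [257.56128657 569.4631177  214.65241298] rot [-1.57074096e+00  2.00694357e-05 -4.24818693e-01] F [-0.51390951  0.90506418  0.39105343] t 0.85 op 1.0017105281135799
[[np.float64(3.25), np.float64(-0.04), np.float64(-2.64)], [np.float64(-0.0), np.float64(-1.7), np.float64(-0.0)]]
[[np.float64(3.17), np.float64(-0.04), np.float64(-2.74)], [np.float64(-0.0), np.float64(-1.7), np.float64(-0.0)]]
[[np.float64(3.09), np.float64(-0.04), np.float64(-2.83)], [np.float64(-0.0), np.float64(-1.7), np.float64(-0.0)]]
[[np.float64(3.0), np.float64(-0.04), np.float64(-2.93)], [np.float64(-0.0), np.float64(-1.7), np.float64(-0.0)]]
[[np.float64(2.91), np.float64(-0.04), np.float64(-3.01)], [np.float64(-0.0), np.float64(-1.7), np.float64(-0.0)]]
[[np.float64(2.82), np.float64(-0.04), np.float64(-3.1)], [np.float64(-0.0), np.float64(-1.7), np.float64(-0.0)]]
[[np.float64(2.72), np.float64(-0.04), np.float64(-3.19)], [np.float64(-0.0), np.float64(-1.7), np.float64(-0.0)]]
[[np.float64(2.62), np.float64(-0.04), np.float64(-3.27)], [np.float64(-0.0), np.float64(-1.7), np.float64(-0.0)]]
[[np.float64(2.52), np.float64(-0.04), np.float64(-3.34)], [np.float64(-0.0), np.float64(-1.7), np.float64(-0.0)]]
[[np.float64(2.42), np.float64(-0.04), np.float64(-3.42)], [np.float64(-0.0), np.float64(-1.7), np.float64(-0.0)]]
[[np.float64(2.31), np.float64(-0.04), np.float64(-3.49)], [np.float64(-0.0), np.float64(-1.7), np.float64(-0.0)]]
[[np.float64(2.21), np.float64(-0.04), np.float64(-3.56)], [np.float64(-0.0), np.float64(-1.7), np.float64(-0.0)]]
[[np.float64(2.1), np.float64(-0.04), np.float64(-3.63)], [np.float64(-0.0), np.float64(-1.7), np.float64(-0.0)]]
[[np.float64(1.99), np.float64(-0.04), np.float64(-3.69)], [np.float64(-0.0), np.float64(-1.7), np.float64(-0.0)]]
```

Call:
apply_moves(increments=[[[2,-5,0],[0,0,0],9.5],[[3.2,-4,-2],[0,-2,0],9.5],[[3.2,-2,-2.6],[0,-2,0],9.5],[[3.1,0,-2.8],[0,-2,0],9.5],[[3,0,-3],[0,-2,0],9.5]])

```text
t: 1.48
eef_pos: [356.6, 416.5, 327.7]
tcp_rot: [-1.571, -0.001, -0.277]
ft_force: [0.1, 0.5, 0.0]
opening: 0.999
```

Call:
apply_moves(increments=[[[3,0,-3],[0,-2,0],9.5],[[2.9,0,-3.1],[0,-2,0],9.5],[[2.8,0,-3.2],[0,-2,0],9.5],[[2.7,0,-3.4],[0,-2,0],9.5],[[2.6,0,-3.4],[0,-2,0],9.5]])

```text
t: 2.1
eef_pos: [463.6, 223.8, 329.0]
tcp_rot: [-1.57, -0.003, -0.096]
ft_force: [0.9, 0.4, -0.8]
opening: 1.002
```

```bash
python3 -c "
from h import *
plan([540,45,200],0,5)"
```

```text
pos [463.59893582 223.77690836 328.99792878] rot [-1.5702003  -0.00269471 -0.09570231] F [ 0.87163282  0.39172417 -0.78075793] t 2.1 op 1.001721301470534
[[np.float64(1.86), np.float64(2.58), np.float64(-3.41)], [np.float64(-0.0), np.float64(-1.1), np.float64(0.0)]]
[[np.float64(1.79), np.float64(2.58), np.float64(-3.45)], [np.float64(-0.0), np.float64(-1.1), np.float64(0.0)]]
[[np.float64(1.73), np.float64(2.58), np.float64(-3.48)], [np.float64(-0.0), np.float64(-1.1), np.float64(0.0)]]
[[np.float64(1.66), np.float64(2.58), np.float64(-3.51)], [np.float64(-0.0), np.float64(-1.1), np.float64(0.0)]]
[[np.float64(1.59), np.float64(2.58), np.float64(-3.55)], [np.float64(-0.0), np.float64(-1.1), np.float64(0.0)]]
```

Call:
apply_moves(increments=[[[1.8,2,-3.5],[0,-1.1,0],9.5],[[1.8,2.5,-3.5],[0,-1.1,0],9.5],[[1.7,2.6,-3.5],[0,-1.1,0],9.5],[[1.6,2.6,-3.5],[0,-1.1,0],9.5],[[1.6,2.8,-3.6],[0,-1.1,0],9.5]])

```text
t: 2.72
eef_pos: [542.6, 37.0, 203.5]
tcp_rot: [-1.569, -0.01, 0.003]
ft_force: [0.1, 0.3, -0.6]
opening: 0.998
```

Call:
apply_moves(increments=[[[0,0,0],[0,0,0],9.5],[[0,0,0],[0,0,0],9.5],[[0,0,0],[0,0,0],9.5],[[0,0,0],[0,0,0],9.5],[[0,0,0],[0,0,0],9.5]])

```text
t: 3.35
eef_pos: [542.4, 37.5, 204.0]
tcp_rot: [-1.569, -0.01, 0.002]
ft_force: [-0.2, 0.6, -0.1]
opening: 0.998
```

```bash
cat > look.py <<'E'
import sys
from h import *
np.set_printoptions(precision=1,suppress=True)
def look(names,png=None,cams=('wrist',)):
    for c in cams:
        st=readout.state(); p=read_camera(c)
        if c=='wrist' and png: save(p,png)
        for n in names:
            print(c,n,[(round(d['confidence'],2),cam2w(d['point'],p,st)) for d in nets.mark_of(p,n)[:2]])
E
python3 -c "
from look import *
look(['blue_spring_centre','blue_spring_top'],'w1.png')
plan([573,45,25],0,5)"
```

```text
wrist blue_spring_centre [(0.63, array([571.5,  46.1,  47.6]))]
wrist blue_spring_top [(0.59, array([569.2,  46.3,  91.1]))]
pos [542.4  37.2 203.8] rot [-1.6 -0.   0. ] F [-0.4  0.2  1.2] t 3.5 op 0.9963591787802414
[[np.float64(0.58), np.float64(3.58), np.float64(0.15)], [np.float64(-0.0), np.float64(0.0), np.float64(0.1)]]
[[np.float64(0.59), np.float64(3.58), np.float64(0.15)], [np.float64(-0.0), np.float64(0.0), np.float64(0.1)]]
[[np.float64(0.59), np.float64(3.58), np.float64(0.15)], [np.float64(-0.0), np.float64(0.0), np.float64(0.1)]]
[[np.float64(0.6), np.float64(3.58), np.float64(0.15)], [np.float64(-0.0), np.float64(0.0), np.float64(0.1)]]
[[np.float64(0.61), np.float64(3.58), np.float64(0.16)], [np.float64(-0.0), np.float64(0.0), np.float64(0.1)]]
```

View pics/w1.png

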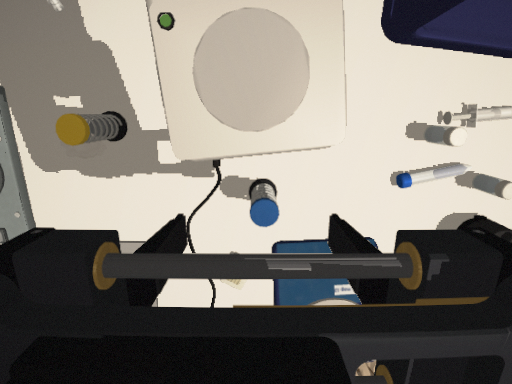

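The picture shows the blue spring upright at (263,200), between the open fingers, with the stirrer and balance clear of it. All estimates agree on about (571,46), so I'll descend.

Call:
apply_moves(increments=[[[1.4,2,0.4],[0,0,0.2],9.5],[[1.5,3,0.5],[0,0,0.2],9.5],[[0,4,0],[0,0,0],9.5],[[0,0,0],[0,0,0],9.5],[[0,0,0],[0,0,0],9.5]])

```text
t: 4.12
eef_pos: [573.8, 46.8, 114.0]
tcp_rot: [-1.569, -0.005, 0.002]
ft_force: [0.3, 0.9, 0.5]
opening: 0.999
```

```bash
python3 -c "
from look import *
look(['blue_spring_centre','blue_spring_top'],'w2.png')
plan([571,46,23],0,4)"
```

```text
wrist blue_spring_centre [(0.93, array([568.8,  47.4,  46.6]))]
wrist blue_spring_top []
pos [573.8  46.8 114.2] rot [-1.6 -0.   0. ] F [-0.5 -0.1  1.1] t 4.275 op 0.9989276906219816
[[np.float64(-0.08), np.float64(2.28), np.float64(-0.02)], [np.float64(-0.0), np.float64(0.0), np.float64(0.1)]]
[[np.float64(-0.08), np.float64(2.28), np.float64(-0.02)], [np.float64(-0.0), np.float64(0.0), np.float64(0.1)]]
[[np.float64(-0.08), np.float64(2.28), np.float64(-0.02)], [np.float64(-0.0), np.float64(0.0), np.float64(0.1)]]
[[np.float64(-0.07), np.float64(2.28), np.float64(-0.02)], [np.float64(-0.0), np.float64(0.0), np.float64(0.1)]]
```

Call:
apply_moves(increments=[[[-0.1,2.2,0],[0,0,0.1],9.5],[[-0.1,2.3,0],[0,0,0.1],9.5],[[-0.1,2.3,0],[0,0,0.1],9.5],[[0,2.2,0],[0,0,0],9.5],[[0,0,0],[0,0,0],5]])

```text
t: 4.9
eef_pos: [574.3, 46.6, 28.2]
tcp_rot: [-1.57, -0.011, 0.002]
ft_force: [-0.3, -0.1, 0.4]
opening: 0.94
```

Call:
apply_moves(increments=[[[0,0,0],[0,0,0],4],[[0,0,0],[0,0,0],2.5],[[0,0,0],[0,0,0],2.5],[[0,0,0],[0,0,0],2.5],[[0,0,0],[0,0,0],2.5]])

```text
t: 5.52
eef_pos: [575.9, 46.6, 32.1]
tcp_rot: [-1.57, -0.017, 0.002]
ft_force: [-0.1, 0.3, 0.9]
opening: 0.423
```

Call:
apply_moves(increments=[[[0,0,0],[0,0,0],2.5],[[0,0,0],[0,0,0],2.5],[[0,0,0],[0,0,0],2.5],[[0,0,0],[0,0,0],2.5],[[0,0,0],[0,0,0],2.5]])

```text
t: 6.15
eef_pos: [575.8, 46.6, 32.0]
tcp_rot: [-1.57, -0.016, 0.002]
ft_force: [0.5, -0.1, -0.2]
opening: 0.334
```

The fingers stopped at 32 mm, so the coil is between them. But the arm drifted up: the grasp point is at 51 mm, above the stiff part. I'll reopen and lower.

Call:
apply_moves(increments=[[[0,0,0],[0,0,0],5],[[0,0,0],[0,0,0],5],[[-0.3,0.6,0],[0,0,0.5],5],[[-0.2,0.6,0],[0,0,0.5],5],[[0,0,0],[0,0,0],5]])

```text
t: 6.78
eef_pos: [570.4, 46.6, 18.8]
tcp_rot: [-1.57, 0.003, 0.002]
ft_force: [0.3, 0.1, -0.5]
opening: 0.525
```

```bash
python3 -c "
from look import *
look(['blue_spring_centre','blue_spring_top'],'w3.png',('scene','wrist'))
plan([571,46.6,21],0,1)"
```

```text
scene blue_spring_centre [(0.42, array([571.9,  43.6,  45. ]))]
scene blue_spring_top []
wrist blue_spring_centre [(0.79, array([570.4,  50.6,  44.4]))]
wrist blue_spring_top [(0.78, array([568.4,  46.3,  84.8]))]
pos [570.8  46.6  19.6] rot [-1.6  0.   0. ] F [-0.   0.7  0.4] t 7.075 op 0.5263825014138204
[[np.float64(0.02), np.float64(-0.14), np.float64(0.0)], [np.float64(-0.0), np.float64(0.1), np.float64(-0.1)]]
```

Good: TCP z is 20, so the grasp point is at 38.5 mm. Now close.

Call:
apply_moves(increments=[[[0,0,0],[0,0,0],2.5],[[0,0,0],[0,0,0],2.5],[[0,0,0],[0,0,0],2.5],[[0,0,0],[0,0,0],2.5],[[0,0,0],[0,0,0],2.5]])

```text
t: 7.7
eef_pos: [571.0, 46.6, 19.9]
tcp_rot: [-1.57, 0.001, 0.002]
ft_force: [0.4, 0.8, -0.7]
opening: 0.327
```

Call:
apply_moves(increments=[[[0,0,0],[0,0,0],2.5],[[0,-1,0],[0,0,0],2.5],[[0,-2.5,0],[0,0,0],2.5],[[0,-4,0],[0,0,0],2.5],[[0,-4,0],[0,0,0],2.5]])

```text
t: 8.32
eef_pos: [569.5, 46.5, 136.6]
tcp_rot: [-1.57, 0.007, 0.002]
ft_force: [0.2, -0.8, -2.2]
opening: 0.334
```

```bash
python3 -c "
from look import *
look(['blue_spring_centre','blue_spring_top'],'w4.png',('scene','wrist'))
plan([500,-150,190],0,5)"
```

```text
scene blue_spring_centre [(0.51, array([570. ,  44.7, 162.6]))]
scene blue_spring_top []
wrist blue_spring_centre [(0.94, array([573.8,  49.4, 162.4]))]
wrist blue_spring_top [(0.93, array([569.3,  46.6, 205.2]))]
pos [569.1  46.5 134.1] rot [-1.6  0.   0. ] F [-0.3 -0.  -2.3] t 8.625 op 0.3279738229234932
[[np.float64(-1.4), np.float64(-1.11), np.float64(-3.93)], [np.float64(-0.0), np.float64(0.0), np.float64(-0.1)]]
[[np.float64(-1.4), np.float64(-1.11), np.float64(-3.93)], [np.float64(-0.0), np.float64(0.0), np.float64(-0.1)]]
[[np.float64(-1.39), np.float64(-1.11), np.float64(-3.93)], [np.float64(-0.0), np.float64(0.0), np.float64(-0.1)]]
[[np.float64(-1.39), np.float64(-1.11), np.float64(-3.93)], [np.float64(-0.0), np.float64(0.0), np.float64(-0.1)]]
[[np.float64(-1.39), np.float64(-1.12), np.float64(-3.93)], [np.float64(-0.0), np.float64(0.0), np.float64(-0.1)]]
```

Lifted: the force is −2.2 N and the nets see the spring at z 162. Carry it across.

Call:
apply_moves(increments=[[[-0.8,-2,-2.5],[0,0,0],2.5],[[-1.5,-2.5,-4],[0,0,0],2.5],[[-1.5,-1.5,-4],[0,0,0],2.5],[[-1.5,0,-4],[0,0,0],2.5],[[-0.8,0,-4],[0,0,0],2.5]])

```text
t: 9.25
eef_pos: [505.7, -141.2, 189.5]
tcp_rot: [-1.567, 0.02, 0.007]
ft_force: [0.1, -0.4, -1.5]
opening: 0.328
```

Call:
apply_moves(increments=[[[0,0,-4.3],[0,0,0],2.5],[[0,0,-4.3],[0,0,0],2.5],[[0,0,-4.3],[0,0,0],2.5],[[0,0,-3.5],[0,0,0],2.5],[[0,0,-2],[0,0,0],2.5]])

```text
t: 9.88
eef_pos: [503.5, -331.4, 181.5]
tcp_rot: [-1.56, 0.03, 0.005]
ft_force: [0.3, -0.4, -1.1]
opening: 0.329
```

```bash
python3 -c "
from look import *
look(['plate_centre','red_pointer'],'w5.png',('scene','top','wrist'))
plan([538,-351,190],0,3)"
```

```text
scene plate_centre [(0.62, array([ 537.2, -348.5,   32. ]))]
scene red_pointer [(0.59, array([ 591.8, -351.8,   98.3])), (0.22, array([ 504.6, -332.2,  249.8]))]
top plate_centre []
top red_pointer [(0.77, array([ 595.6, -351.1,   95.6]))]
wrist plate_centre [(0.55, array([ 543.7, -349.4,   32.9]))]
wrist red_pointer []
pos [ 504.3 -329.2  183.3] rot [-1.6  0.   0. ] F [-0.6  1.  -1.7] t 10.325 op 0.33271782869147726
[[np.float64(1.11), np.float64(-0.26), np.float64(-0.73)], [np.float64(-0.2), np.float64(0.1), np.float64(-0.5)]]
[[np.float64(1.11), np.float64(-0.25), np.float64(-0.73)], [np.float64(-0.2), np.float64(0.1), np.float64(-0.5)]]
[[np.float64(1.12), np.float64(-0.24), np.float64(-0.73)], [np.float64(-0.2), np.float64(0.1), np.float64(-0.5)]]
```

View pics/w5.png

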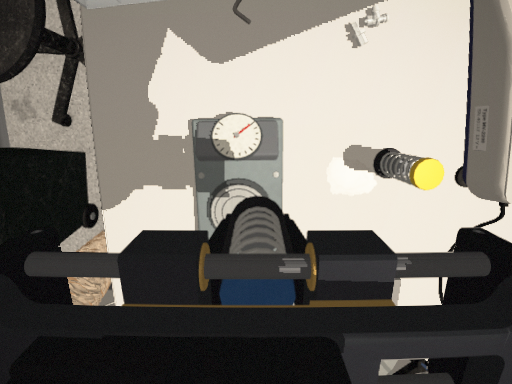

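The spring is held upright and partly hides the plate, which is centred at about (237,205). I'll get an independent fix on the plate from pixels before going over it.

```bash
cat >> h.py <<'E'
def KD(p):
    f=192/np.tan(np.radians(p['vfov']/2)); return np.array([[f,0,p['cx']],[0,f,p['cy']],[0,0,1]]),np.array(p['distortion'],float)
def ray(p,px,h,st=None):
    K,D=KD(p); u=cv2.undistortPoints(np.array([[px]],float),K,D).ravel()
    a=cam2w([0,0,0],p,st); b=cam2w([u[0],u[1],1],p,st); d=b-a
    return a+d*(h-a[2])/d[2]
def proj(p,w,st=None):
    K,D=KD(p)
    if 'mount' in p:
        q=R.from_euler('xyz',st['tcp_rot']).inv().apply(np.array(w,float)-np.array(st['eef_pos'])); c=(np.linalg.inv(np.array(p['mount']))@np.append(q,1))[:3]
        return cv2.projectPoints(c.reshape(1,3),np.zeros(3),np.zeros(3),K,D)[0].ravel()
    return cv2.projectPoints(np.array([w],float),np.array(p['rvec'],float),np.array(p['tvec'],float),K,D)[0].ravel()
E
python3 - <<'E'
from h import *
np.set_printoptions(precision=1,suppress=True)
# plate rim overlay on old pictures: scene + top (stored a/b.png from the start, unobstructed)
out=[]
for c,f in (('scene','a'),('top','b')):
    p=read_camera(c); im=cv2.imread(f'pics/{f}.png'); s=5
    x0,y0=(np.array(proj(p,[540,-350,32]))-[40,40]).astype(int)
    cr=cv2.resize(im[y0:y0+80,x0:x0+80],None,fx=s,fy=s,interpolation=cv2.INTER_CUBIC)
    for a in np.arange(0,6.28,0.2):
        q=(proj(p,[540+35*np.cos(a),-350+35*np.sin(a),32])-[x0,y0]+.5)*s-.5; cv2.circle(cr,tuple(int(v) for v in q),1,(0,255,0),-1)
    q=(proj(p,[592,-350,94])-[x0,y0]+.5)*s-.5; cv2.circle(cr,tuple(int(v) for v in q),3,(0,255,0),-1)
    out.append(cr)
    print(c,'mm/px', np.linalg.norm(proj(p,[540,-350,32])-proj(p,[550,-350,32]))/10)
cv2.imwrite('pics/ov.png',np.hstack(out))
plan([540,-350,185],0,5)
E
```

```text
scene mm/px 0.36666758634622343
top mm/px 0.37950942023950807
pos [ 504.3 -329.6  183.3] rot [-1.6  0.   0. ] F [-0.2 -0.  -2.1] t 10.425 op 0.3303360581306347
[[np.float64(0.71), np.float64(-0.06), np.float64(-0.41)], [np.float64(-0.1), np.float64(0.1), np.float64(-0.3)]]
[[np.float64(0.71), np.float64(-0.05), np.float64(-0.41)], [np.float64(-0.1), np.float64(0.1), np.float64(-0.3)]]
[[np.float64(0.71), np.float64(-0.05), np.float64(-0.41)], [np.float64(-0.1), np.float64(0.1), np.float64(-0.3)]]
[[np.float64(0.71), np.float64(-0.04), np.float64(-0.41)], [np.float64(-0.1), np.float64(0.1), np.float64(-0.3)]]
[[np.float64(0.71), np.float64(-0.04), np.float64(-0.41)], [np.float64(-0.1), np.float64(0.1), np.float64(-0.3)]]
```

View pics/ov.png

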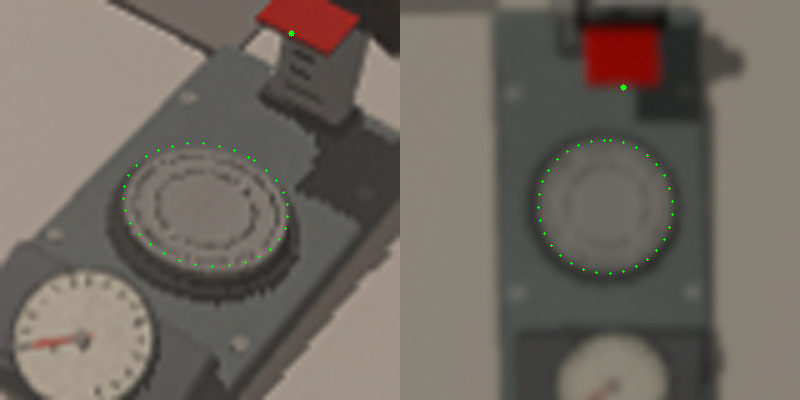

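The overlay fits: with the plate at (540,−350,32), the rim circle and pointer tip match in both views. Move over and down.

Call:
apply_moves(increments=[[[0.8,0,-0.5],[-0.1,0.1,-0.4],2.5],[[0.9,0.5,-0.6],[-0.1,0.1,-0.4],2.5],[[0.9,1,-0.6],[-0.1,0.1,-0.4],2.5],[[0.6,1.5,-0.3],[-0.1,0,-0.3],2.5],[[0.3,2,0],[0,0,-0.2],2.5]])

```text
t: 11.05
eef_pos: [542.2, -351.0, 130.2]
tcp_rot: [-1.571, -0.005, 0.001]
ft_force: [-0.7, 0.6, -2.0]
opening: 0.331
```

Call:
apply_moves(increments=[[[0,2,0],[0,0,0],2.5],[[0,1.5,0],[0,0,0],2.5],[[0,1,0],[0,0,0],2.5],[[0,0,0],[0,0,0],2.5],[[0,0,0],[0,0,0],2.5]])

```text
t: 11.68
eef_pos: [542.2, -350.7, 79.3]
tcp_rot: [-1.568, -0.002, 0.001]
ft_force: [0.4, -0.1, -1.5]
opening: 0.332
```

```bash
python3 -c "
from look import *
look(['plate_centre','blue_spring_centre','blue_spring_top'],'w6.png',('scene','top','wrist'))
plan([540,-350,54],0,4)"
```

```text
scene plate_centre [(0.79, array([ 536.9, -347.9,   34.1]))]
scene blue_spring_centre [(0.81, array([ 540.4, -352.5,  107.5]))]
scene blue_spring_top [(0.57, array([ 537.8, -351.2,  148.4]))]
top plate_centre []
top blue_spring_centre []
top blue_spring_top []
wrist plate_centre [(0.86, array([ 541.6, -351.2,   35.9])), (0.61, array([ 537.7, -348.2,  148.8]))]
wrist blue_spring_centre [(0.58, array([ 542.8, -351.2,  103.5]))]
wrist blue_spring_top [(0.81, array([ 539. , -350. ,  147.3]))]
pos [ 542.  -350.5   78.9] rot [-1.6 -0.   0. ] F [-0.5 -0.2 -2.4] t 12.275 op 0.3315369408155178
[[np.float64(-0.05), np.float64(0.62), np.float64(0.01)], [np.float64(-0.0), np.float64(0.0), np.float64(0.0)]]
[[np.float64(-0.05), np.float64(0.62), np.float64(0.01)], [np.float64(-0.0), np.float64(0.0), np.float64(0.0)]]
[[np.float64(-0.05), np.float64(0.62), np.float64(0.01)], [np.float64(-0.0), np.float64(0.0), np.float64(0.0)]]
[[np.float64(-0.05), np.float64(0.62), np.float64(0.01)], [np.float64(-0.0), np.float64(0.0), np.float64(0.0)]]
```

Call:
apply_moves(increments=[[[-0.1,0.7,0],[0,0,0],2.5],[[-0.1,0.7,0],[0,0,0],2.5],[[0,0.5,0],[0,0,0],2.5],[[0,0.2,0],[0,0,0],2.5],[[0,0,0],[0,0,0],2.5]])

```text
t: 12.9
eef_pos: [539.6, -350.3, 55.7]
tcp_rot: [-1.567, -0.001, 0.001]
ft_force: [0.1, -0.7, -1.7]
opening: 0.333
```

Call:
apply_moves(increments=[[[0,0.1,0],[0,0,0],2.5],[[0,0.1,0],[0,0,0],2.5],[[0,0.1,0],[0,0,0],2.5],[[0,0,0],[0,0,0],2.5],[[0,0,0],[0,0,0],2.5]])

```text
t: 13.52
eef_pos: [539.9, -350.4, 53.1]
tcp_rot: [-1.568, -0.002, 0.001]
ft_force: [0.4, 0.3, -2.6]
opening: 0.33
```

Call:
apply_moves(increments=[[[0,0.1,0],[0,0,0],2.5],[[0,0.1,0],[0,0,0],2.5],[[0,0,0],[0,0,0],2.5],[[0,0,0],[0,0,0],2.5],[[0,0,0],[0,0,0],2.5]])

```text
t: 14.15
eef_pos: [540.0, -350.4, 51.7]
tcp_rot: [-1.568, -0.002, 0.001]
ft_force: [-0.9, 0.2, 0.9]
opening: 0.33
```

Contact: the force went from −2.6 to +0.9 N at z 51.7, as expected. Release slowly.

Call:
apply_moves(increments=[[[0,0,0],[0,0,0],3.6],[[0,0,0],[0,0,0],4],[[0,0,0],[0,0,0],5],[[0,0,0],[0,0,0],6],[[0,0,0],[0,0,0],7]])

```text
t: 14.78
eef_pos: [540.2, -350.7, 51.6]
tcp_rot: [-1.569, -0.002, 0.001]
ft_force: [-0.8, 0.7, -0.3]
opening: 0.68
```

```bash
python3 -c "
from look import *
look(['blue_spring_centre','blue_spring_top'],'w7.png',('scene','wrist'))
plan([540,-350,150],0,5)"
```

```text
scene blue_spring_centre [(0.95, array([ 540.2, -354.2,   77.4]))]
scene blue_spring_top [(0.59, array([ 539. , -354.2,  121.7]))]
wrist blue_spring_centre [(0.88, array([ 542.2, -351.8,   76.5]))]
wrist blue_spring_top [(0.78, array([ 536. , -352.2,  120.2]))]
pos [ 540.2 -350.7   51.6] rot [-1.6 -0.   0. ] F [-0.6  0.2  0.1] t 15.075 op 0.7371752470879438
[[np.float64(0.0), np.float64(-1.97), np.float64(0.02)], [np.float64(-0.0), np.float64(0.0), np.float64(0.0)]]
[[np.float64(-0.0), np.float64(-1.97), np.float64(0.02)], [np.float64(-0.0), np.float64(0.0), np.float64(0.0)]]
[[np.float64(-0.0), np.float64(-1.97), np.float64(0.02)], [np.float64(-0.0), np.float64(0.0), np.float64(0.0)]]
[[np.float64(-0.0), np.float64(-1.97), np.float64(0.01)], [np.float64(-0.0), np.float64(0.0), np.float64(0.0)]]
[[np.float64(-0.0), np.float64(-1.97), np.float64(0.01)], [np.float64(-0.0), np.float64(0.0), np.float64(0.0)]]
```

Standing. Rise to about 150, keeping the tool level, then close.

Call:
apply_moves(increments=[[[0,-1,0],[0,0,0],7],[[0,-2,0],[0,0,0],7],[[0,-3,0],[0,0,0],7],[[0,-3,0],[0,0,0],7],[[0,-1,0],[0,0,0],7]])

```text
t: 15.7
eef_pos: [539.8, -350.8, 156.2]
tcp_rot: [-1.568, -0.002, 0.001]
ft_force: [-0.6, 0.8, -0.1]
opening: 0.737
```

Call:
apply_moves(increments=[[[0,-0.3,0],[0,0,0],5],[[0,0,0],[0,0,0],2],[[0,0,0],[0,0,0],0],[[0,0,0],[0,0,0],0],[[0,0,0],[0,0,0],0]])

```text
t: 16.32
eef_pos: [539.1, -350.2, 156.8]
tcp_rot: [-1.566, 0.0, 0.001]
ft_force: [-0.3, -0.6, 0.3]
opening: 0.271
```

Run:
```python
from look import *
look(['blue_spring_centre','blue_spring_top'],'w8.png',('scene','wrist'))
p=read_camera('scene')
x0,y0=(proj(p,[545,-350,90])-[60,75]).astype(int)
cv2.imwrite('pics/s8.png',cv2.resize(p['img'][y0:y0+120,x0:x0+120,::-1],None,fx=4.5,fy=4.5,interpolation=cv2.INTER_CUBIC))
plan([540,-350,130],0,1)
```

```text
scene blue_spring_centre [(0.83, array([ 540.2, -351.5,   76.9])), (0.53, array([ 539. , -351.7,   28.8]))]
scene blue_spring_top [(0.61, array([ 538.3, -350.3,  120.2]))]
wrist blue_spring_centre [(0.78, array([ 538.9, -350.9,   78.6]))]
wrist blue_spring_top [(0.76, array([ 535.2, -349.4,  120. ])), (0.69, array([ 539.3, -346.2,   77. ]))]
pos [ 539.2 -350.4  157.3] rot [-1.6 -0.   0. ] F [0.9 0.1 0.2] t 16.675 op 0.016519340604466182
[[np.float64(0.08), np.float64(2.73), np.float64(0.02)], [np.float64(-0.2), np.float64(0.0), np.float64(0.0)]]
```

View pics/s8.png

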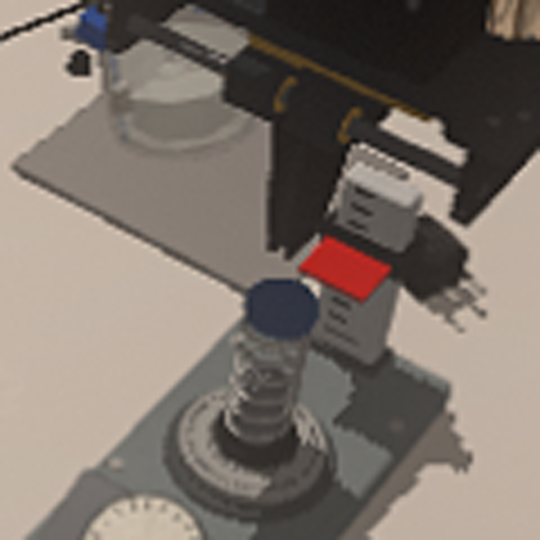

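The picture shows the spring upright and centred on the plate (cap at (282,308)), with the closed fingers above it. Now press: the cap top should meet the fingers at TCP z≈122, and the target is 94.

Call:
apply_moves(increments=[[[0.1,1,0],[-0.1,0,0],0],[[0,1,0],[-0.1,0,0],0],[[0,0.5,0],[0,0,0],0],[[0,0.2,0],[0,0,0],0],[[0,0,0],[0,0,0],0]])

```text
t: 17.3
eef_pos: [540.1, -350.1, 127.7]
tcp_rot: [-1.57, 0.001, 0.001]
ft_force: [-0.1, 0.7, -0.2]
opening: 0.003
```

Call:
apply_moves(increments=[[[0,0.2,0],[0,0,0],0],[[0,0.2,0],[0,0,0],0],[[0,0.2,0],[0,0,0],0],[[0,0.2,0],[0,0,0],0],[[0,0.2,0],[0,0,0],0]])

```text
t: 17.92
eef_pos: [540.3, -350.3, 118.1]
tcp_rot: [-1.571, -0.001, 0.001]
ft_force: [-0.2, 0.9, 2.2]
opening: 0.006
```

Call:
apply_moves(increments=[[[0,0.3,0],[0,0,0],0],[[0,0.3,0],[0,0,0],0],[[0,0.3,0],[0,0,0],0],[[0,0.2,0],[0,0,0],0],[[0,0.2,0],[0,0,0],0]])

```text
t: 18.55
eef_pos: [540.5, -350.5, 105.3]
tcp_rot: [-1.572, -0.001, 0.001]
ft_force: [-1.4, 0.9, 6.4]
opening: 0.004
```

Call:
apply_moves(increments=[[[0,0.2,0],[0,0,0],0],[[0,0.2,0],[0,0,0],0],[[0,0.2,0],[0,0,0],0],[[0,0.1,0],[0,0,0],0],[[0,0,0],[0,0,0],0]])

```text
t: 19.18
eef_pos: [540.6, -350.6, 99.8]
tcp_rot: [-1.573, -0.002, 0.001]
ft_force: [-1.9, 1.7, 8.8]
opening: 0.007
```

Call:
apply_moves(increments=[[[-0.05,0.2,0.05],[0.1,0,0],0],[[0,0.15,0],[0.1,0,0],0],[[0,0.1,0],[0,0,0],0],[[0,0.05,0],[0,0,0],0],[[0,0,0],[0,0,0],0]])

```text
t: 19.8
eef_pos: [540.6, -350.6, 97.4]
tcp_rot: [-1.571, -0.005, 0.001]
ft_force: [-3.2, 1.6, 9.9]
opening: 0.005
```

Run:
```python
from look import *
look(['blue_spring_top','red_pointer'],None,('scene',))
p=read_camera('scene')
x0,y0=(proj(p,[560,-350,90])-[50,50]).astype(int)
cv2.imwrite('pics/s9.png',cv2.resize(p['img'][y0:y0+100,x0:x0+100,::-1],None,fx=5.5,fy=5.5,interpolation=cv2.INTER_CUBIC))
plan([540,-350,94],0,1)
```

```text
scene blue_spring_top [(0.45, array([ 538.2, -349.6,   96. ]))]
scene red_pointer [(0.75, array([ 590.1, -349.8,   94.7]))]
pos [ 540.6 -350.6   97.5] rot [-1.6 -0.   0. ] F [-3.4  1.3  9.3] t 20.0 op 0.0008784639547253925
[[np.float64(-0.06), np.float64(0.35), np.float64(0.06)], [np.float64(0.0), np.float64(0.1), np.float64(0.3)]]
```

View pics/s9.png

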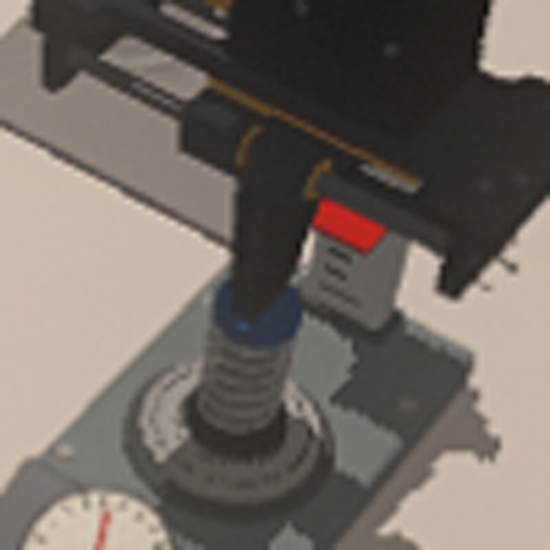

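The cap is being pressed squarely with about 3.5 mm to go; the spring is upright. Fine approach next.

Call:
apply_moves(increments=[[[-0.05,0.2,0],[0,0,0.1],0],[[-0.05,0.2,0],[0,0,0.1],0],[[0,0.15,0],[0,0,0],0],[[0,0.05,0],[0,0,0],0],[[0,0.05,0],[0,0,0],0]])

```text
t: 20.62
eef_pos: [540.7, -350.6, 94.2]
tcp_rot: [-1.573, -0.005, 0.001]
ft_force: [-2.8, 1.5, 10.7]
opening: 0.004
```

At the mark: z 94.2 and 10.7 N. Hold for about 1.25 s.

Call:
apply_moves(increments=[[[0,0.03,0],[0,0,0],0],[[0,0.02,0],[0,0,0],0],[[0,0.02,0],[0,0,0],0],[[0,0.02,0],[0,0,0],0],[[0,0.02,0],[0,0,0],0]])

```text
t: 21.25
eef_pos: [540.7, -350.6, 96.1]
tcp_rot: [-1.575, -0.006, 0.002]
ft_force: [-3.5, 2.0, 9.1]
opening: 0.002
```

Call:
apply_moves(increments=[[[0,0,0],[0,0,0],0],[[0,0,0],[0,0,0],0],[[0,0,0],[0,0,0],0],[[0,0,0],[0,0,0],0],[[0,0,0],[0,0,0],0]])

```text
t: 21.88
eef_pos: [540.6, -350.6, 98.8]
tcp_rot: [-1.576, -0.007, 0.002]
ft_force: [-2.1, 1.3, 9.6]
opening: 0.005
```

```bash
python3 -c "
from look import *
look(['blue_spring_top','red_pointer'],None,('scene',))
plan([540,-350,94],0,1)"
```

```text
scene blue_spring_top [(0.54, array([ 539.8, -349.3,  100.8]))]
scene red_pointer [(0.57, array([ 592.6, -348.1,   94.9]))]
pos [ 540.6 -350.6   98.8] rot [-1.6 -0.   0. ] F [-2.7  0.9  8.1] t 22.025 op 0.005739415770382099
[[np.float64(-0.07), np.float64(0.48), np.float64(0.06)], [np.float64(0.3), np.float64(0.1), np.float64(0.4)]]
```

The zero rows let the arm yield upward by about 0.55 mm per row. So holding needs about 0.06 cm per row. Press back to the mark and hold with that.

Call:
apply_moves(increments=[[[0,0.2,0],[0.1,0,0.1],0],[[0,0.2,0],[0.1,0,0.1],0],[[0,0.18,0],[0.1,0,0.1],0],[[0,0.13,0],[0,0,0],0],[[0,0.07,0],[0,0,0],0]])

```text
t: 22.65
eef_pos: [540.7, -350.6, 93.8]
tcp_rot: [-1.572, -0.003, 0.002]
ft_force: [-3.1, 2.5, 10.9]
opening: 0.003
```

Call:
apply_moves(increments=[[[0,0.06,0],[0,0,0],0],[[0,0.06,0],[0,0,0],0],[[0,0.06,0],[0,0,0],0],[[0,0.06,0],[0,0,0],0],[[0,0.06,0],[0,0,0],0]])

```text
t: 23.28
eef_pos: [540.7, -350.6, 94.0]
tcp_rot: [-1.573, -0.004, 0.002]
ft_force: [-3.3, 2.6, 10.8]
opening: 0.005
```

Call:
apply_moves(increments=[[[0,0.06,0],[0,0,0],0],[[0,0.06,0],[0,0,0],0],[[0,0.06,0],[0,0,0],0],[[0,0.06,0],[0,0,0],0],[[0,0.06,0],[0,0,0],0]])

```text
t: 23.9
eef_pos: [540.7, -350.6, 94.1]
tcp_rot: [-1.574, -0.006, 0.002]
ft_force: [-3.0, 1.7, 11.1]
opening: 0.002
```

```bash
python3 -c "
from look import *
look(['blue_spring_top','red_pointer'],None,('scene',))
plan([540,-350,94],0,1)"
```

```text
scene blue_spring_top [(0.43, array([ 537.9, -348.8,   91. ]))]
scene red_pointer []
pos [ 540.6 -350.6   94.1] rot [-1.6 -0.   0. ] F [-1.6  1.2 10. ] t 24.05 op 0.0028694690469763637
[[np.float64(-0.06), np.float64(0.01), np.float64(0.06)], [np.float64(0.2), np.float64(0.1), np.float64(0.3)]]
```

Held at 93.8–94.1 for 1.4 s. Now release straight up.

Call:
apply_moves(increments=[[[0,-0.3,0],[0,0,0],0],[[0,-0.4,0],[0,0,0],0],[[0,-0.5,0],[0,0,0],0],[[0,-0.5,0],[0,0,0],0],[[0,-0.5,0],[0,0,0],0]])

```text
t: 24.68
eef_pos: [540.4, -350.4, 117.8]
tcp_rot: [-1.575, -0.006, 0.002]
ft_force: [-0.4, 0.5, 1.6]
opening: 0.003
```

Call:
apply_moves(increments=[[[0,-0.5,0],[0,0,0],0],[[0,-0.5,0],[0,0,0],0],[[0,-1.5,0],[0,0,0],0],[[0,-3,0],[0,0,0],0],[[0,-3,0],[0,0,0],0]])

```text
t: 25.3
eef_pos: [539.3, -349.6, 204.3]
tcp_rot: [-1.572, -0.003, 0.002]
ft_force: [0.4, -0.2, 0.3]
opening: 0.006
```

Call:
apply_moves(increments=[[[0,-2,0],[0,0,0],0],[[0,-1,0],[0,0,0],0],[[0,0,0],[0,0,0],0],[[0,0,0],[0,0,0],0],[[0,0,0],[0,0,0],0]])

```text
t: 25.92
eef_pos: [539.3, -349.7, 237.7]
tcp_rot: [-1.573, -0.005, 0.002]
ft_force: [0.5, -0.7, -0.3]
opening: 0.008
```

Run:
```python
from look import *
look(['blue_spring_centre','blue_spring_top'],None,('scene','wrist'))
p=read_camera('scene')
x0,y0=(proj(p,[545,-350,90])-[60,75]).astype(int)
cv2.imwrite('pics/s10.png',cv2.resize(p['img'][y0:y0+120,x0:x0+120,::-1],None,fx=4.5,fy=4.5,interpolation=cv2.INTER_CUBIC))
plan([540,-350,200],0,1)
```

```text
scene blue_spring_centre [(0.63, array([ 536.4, -353.8,   76.8]))]
scene blue_spring_top [(0.51, array([ 538.8, -350.9,  122.9]))]
wrist blue_spring_centre [(0.68, array([ 541.3, -350.4,   74.5])), (0.57, array([ 586.6, -349.7,   95.5]))]
wrist blue_spring_top [(0.81, array([ 537.5, -351.4,  121.2]))]
pos [ 539.4 -349.8  238.3] rot [-1.6 -0.   0. ] F [-0.2  1.2  0.1] t 26.275 op 0.0023538078313274035
[[np.float64(0.04), np.float64(3.83), np.float64(-0.01)], [np.float64(0.2), np.float64(0.1), np.float64(0.3)]]
```

View pics/s10.png

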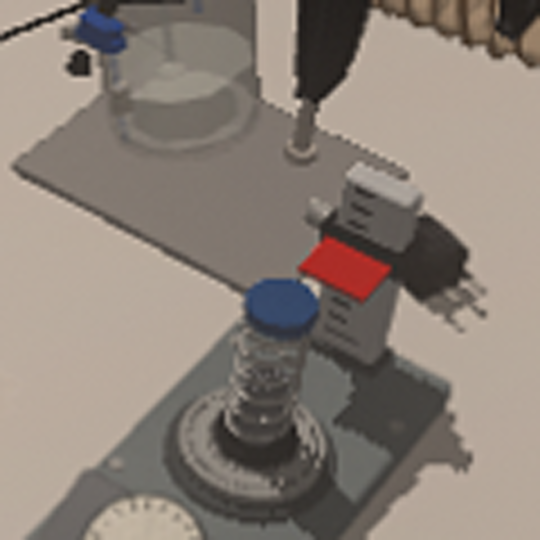

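The spring is back at full height, upright and centred (cap at (282,305)), and the arm is clear. Handing in.

```bash
python3 -c "
from h import *
print(env.job_done())"
```

```text
the job is handed in; nothing more can be done
None
```

The blue-capped spring is standing in the middle of the plate, was pressed to the red pointer and held there, and is back at full height. I handed the job in at about 26 s.

- **Grasp:** The first grip was too high on the coil, so I reopened, lowered and gripped again in the stiff part.
- **Placing:** The spring was set down at about (540, −350), the plate centre to within 2–4 mm by the networks.
- **First press:** It reached the mark (finger tips at z 94.2 mm, 10.7 N). My zero-motion rows then let the arm rise about 4.7 mm over 1.25 s, so this hold did not count.
- **Second press:** I pressed again and held at z 93.8–94.1 mm for about 1.4 s, against a target of 94. The force was 10–11 N, which matches the expected value. The lowest reading was 93.8 mm. There was a sideways force of about 3 N on the cap, and the spring did not shift.
- **Last check:** The networks put the cap top at z 121–123 mm (122 expected). The camera shows the spring upright and centred, and the gripper was about 115 mm above it with the force within sensor noise.
- **Disagreement:** During the second hold, the scene-camera network put the cap top at z 91 mm. That is within its roughly 4 mm error, so I trusted the arm's reading and the force.

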